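Set the address switches of a microscope stage controller

ROBOT

A 6-joint arm with a two-finger parallel gripper is mounted at the origin on a cart in front of the work surface, level with it; the furniture and walls round the work are solid. World frame = base frame: x ahead of the robot, y to its left, z up, the work surface at z = 0. Lengths are in m, angles in rad, forces in N, time in s.
With the tool pointing down it reaches from about 0.3 to 0.75 m from the base axis. Payload 8.5 kg.
Tool frame: the origin (TCP) lies on the centre line of the jaws, within the pads' length; the fingertips stand robot.nose_length ahead of it and the grasp point (between the pads) lies 5 mm behind it (robot.nose_length is the distance from the TCP to the fingertips, in m); y points along the fingers, z is the direction in which the jaws open and shut, and the axes are right-handed (so a half turn about y gives the same grasp; the last joint's range is limited). The gripper opens to 88 mm and grips with 3 to 60 N. Pads are 18 mm wide; open, the fingers measure 123 mm over their backs; the gripper's body (75 mm by 187 mm) begins 45 mm behind the grasp point.
Start: joints at [-0.215, 0.381, 1.297, -0, 1.464, -0.215], TCP at [0.55, 0, 0.253] pointing down, gripper open.
Joint ranges: [-3.11, 3.11], [-0.89, 2.33], [0.22, 2.48], [-1.42, 4.56], [0.17, 2.85], [-2.88, 2.88]. Speed limits (rad/s): [2.39, 2.39, 3.14, 3.14, 3.14, 3.14].

INTERFACE

Orientations are given as [roll, pitch, yaw] about the fixed x, y, z axes, in that order (R = Rz(yaw) Ry(pitch) Rx(roll)).
In Python, from rig import robot, optics gives the robot as it stands.
- The arm moves only by the shell command python3 -m inch 'ROWS'. ROWS is JSON, a list of rows, each an object of numbers: "x", "y", "z": the shift along the tool's x, y, z in mm; "roll": the turn about the tool's y in degrees; "claw": the opening in per cent of the stroke, from 0 (shut) to 100 (fully open). In form: [{"x": .., "y": .., "z": .., "roll": .., "claw": ..}, ...]. A call has 1 to 12 rows; each row shifts and turns the pose as measured when the row begins, along the tool's axes as they then stand; what a row does not reach is not made up. A row lasts 1/10 s, in which the tool goes at most 50 mm and 8.59 degrees, less where a joint would pass 70% of its speed; a pose out of reach is approached as far as the arm can. A call with a gripper value outside its range is refused whole. The fingers move at their own pace and stop on an object; the grip force is fixed at half the most. Time passes only in rows, so rows that do not move let the fingers close. It gives the time, the measured TCP pose, the force and the opening at its end, in the units of the state.
- robot.sense(): the state, without advancing time (a new reading comes with each control period).
- optics.capture(name): name is "scene" or "side" or "wrist"; returns a dict with "color" (384x512x3 uint8, blue, green, red), "camera_matrix" (3x3 intrinsics, pixels), "distortion" ([k1, k2, p1, p2, k3] as OpenCV has them; the pictures are not rectified), "pose" (4x4, takes a point from camera to world coordinates); the wrist camera has in their place "hand_eye" (4x4, takes a point from camera to tool coordinates, whose origin is the TCP and whose axes are the tool frame's). Camera axes: x right, y up, looking along -z (the intrinsics and any distortion apply to the point x, -y, -z); pixel columns grow to the right and rows downward; lengths in m; the calibration is good to about 2 mm. A picture is of the moment at which its call begins: read the wrist's pose just before it. There is no depth.
- robot.finish_job(): hands the job in, once; it reports no verdict.
The state is a dict: "t": time; "joints": joint angles; "joint_vel": joint speeds; "tau": joint torques, N m; "tool_pos": TCP position; "eef_rot": TCP orientation; "force": force on the tool from outside, world axes, zero at the start; "ft_torque": the same for the moment, N m; "opening": finger opening in m.
Only numpy, scipy, OpenCV 4.12 (cv2) and the standard library are available. Lean on these libraries where they do the work, as an engineer would, in place of code of your own. Each camera call takes 0.05 s, during which the arm holds its last target. There are 200 camera calls.

TASK

Set the three slide switches on top of the grey stage controller to on, off, on, counting from the left as the robot sees them. A switch is on when slid all the way away from the robot, towards the raised ridge, and off when slid all the way towards the robot; at present they stand off, on, on.

Things in the scene. Friction and masses are not known exactly. Their poses are not given: they have to be found in the camera images.
- controller: Grey box fixed on the table, 110 (x) x 130 (y) mm, flat top at z = 45 mm. Origin: centre of underside; x away from the robot (turned up to 35 deg), y left. Three white thumbs, each 12 x 12 mm and up to z = 65.5 mm, stand on it at y = +30, 0, -30 mm and slide along x: centre at x = -12 mm off, +12 mm on. A ridge 4 mm high at x = 38 to 44 mm marks the on side.
- switch_1 (a joint): Left switch (thumb at y = +30 mm of the controller). Slide in m: 0 = off (towards the robot), 0.024 = on (away from it); thumb centre at x = value - 0.012 m. Fixed stops at both ends; about 1.5 N of friction keeps it wherever it is left. It starts off.
- switch_2 (a joint): Middle switch (thumb at y = 0 of the controller); the same kind and values. It starts on.
- switch_3 (a joint): Right switch (thumb at y = -30 mm of the controller); the same kind and values. It starts on.

How it is judged:
By the outcome, as a careful person would: the job done as asked, in the order asked, and still so for the second after the job is handed in, with the robot touching nothing.
It also fails if it takes over 34 s, if anything falls off the work surface, if the arm or the gripper's body presses on something with over 40 N, if the wrist force passes 120 N, or if a joint passes its speed limit or range.

## Working session

There is one attempt and no reset: what is moved stays moved. The work goes in short steps, Python scripts to look and compute and a shell command to move; the robot and the scene stay as the last step left them, time stands still between calls to the robot, and variables do not carry over. Pictures are saved under pics/ and viewed, about 8 in all and at most 12, crops included, and the job is handed in when it is done.

```bash
mkdir -p pics; ls; python3 - <<'E'
from rig import robot, optics
import cv2
s=robot.sense();print({k:s[k] for k in("t","tool_pos","eef_rot","force","opening")},robot.nose_length)
for n in("scene","wrist"):
    c=optics.capture(n);cv2.imwrite(f"pics/{n}0.png",c["color"])
    print(n,{k:v for k,v in c.items() if k!="color"})
E
```

```text
pics
{'t': 0.0, 'tool_pos': array([5.49726820e-01, 5.56958499e-05, 2.52128593e-01]), 'eef_rot': array([-1.57225486e+00,  3.02416831e-04, -1.57082968e+00]), 'force': array([ 0.22306344, -0.81518641,  0.73374554]), 'opening': 0.08817383309404819} 0.014
scene {'camera_matrix': array([[427.84866547,   0.        , 252.89835956],
       [  0.        , 427.84866547, 190.98368311],
       [  0.        ,   0.        ,   1.        ]]), 'distortion': array([-0.1469346,  0.       ,  0.       ,  0.       ,  0.       ]), 'pose': array([[-0.91402875,  0.26737942, -0.30505688,  0.26254176],
       [-0.40522816, -0.56758282,  0.71668674,  0.68527629],
       [ 0.01848224,  0.77868992,  0.62713668,  0.58345223],
       [ 0.        ,  0.        ,  0.        ,  1.        ]])}
wrist {'camera_matrix': array([[296.87730594,   0.        , 254.32907053],
       [  0.        , 296.87730594, 188.40545847],
       [  0.        ,   0.        ,   1.        ]]), 'distortion': array([-0.04995221,  0.        ,  0.        ,  0.        ,  0.        ]), 'hand_eye': array([[ 1.03399161e-03, -9.46793060e-01, -3.21841316e-01,
        -8.35707010e-02],
       [ 2.56647940e-05,  3.21841513e-01, -9.46793557e-01,
        -1.31219820e-01],
       [ 9.99999465e-01,  9.70716600e-04,  3.57080672e-04,
        -1.87591768e-04],
       [ 0.00000000e+00,  0.00000000e+00,  0.00000000e+00,
         1.00000000e+00]])}
```

View pics/scene0.png

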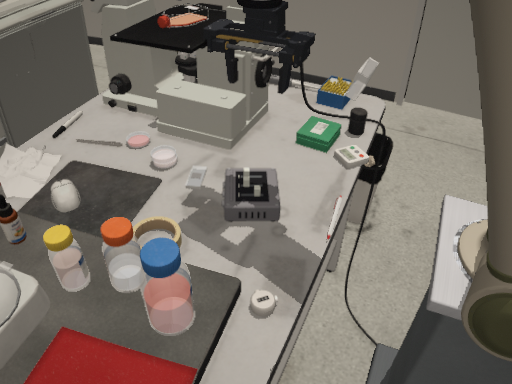

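View pics/wrist0.png

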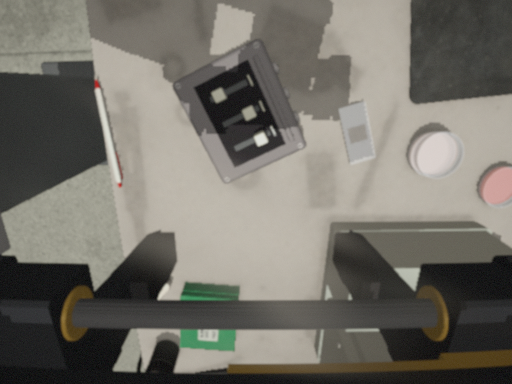

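The wrist view shows the controller at about (240,110), with the thumbs at about (218,95), (250,113) and (262,138). Image right is world +x and image up is +y. I'll zoom in so I can fit its pose.

```bash
python3 - <<'E'
import cv2
a=cv2.imread("pics/wrist0.png")[30:190,165:315];b=cv2.imread("pics/scene0.png")[155:230,210:290]
a=cv2.resize(a,None,fx=3,fy=3,interpolation=cv2.INTER_CUBIC);b=cv2.resize(b,(340,319),interpolation=cv2.INTER_CUBIC)
b=cv2.copyMakeBorder(b,0,480-319,0,0,cv2.BORDER_CONSTANT)
cv2.imwrite("pics/crop0.png",cv2.hconcat([a,b]))
E
```

```text
(no output)
```

View pics/crop0.png

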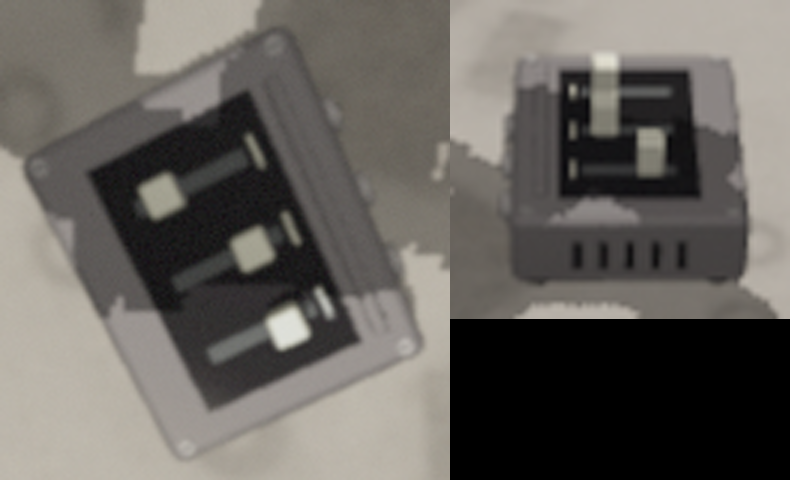

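Crop: the box top corners are at (285,28), (25,160), (183,460) and (420,348). The thumb tops are at (162,197), (253,250) and (289,328). The ridge is on the right, which is the away side, as expected.

```bash
cat > h.py <<'E'
from rig import robot, optics
import numpy as np, cv2
from scipy.spatial.transform import Rotation as R
from scipy.optimize import least_squares
def T(s):
    M=np.eye(4);M[:3,:3]=R.from_euler("xyz",s["eef_rot"]).as_matrix();M[:3,3]=s["tool_pos"];return M
def look(n):
    s=robot.sense();c=optics.capture(n)
    c["P"]=T(s)@c["hand_eye"] if n=="wrist" else c["pose"];return s,c
def proj(c,X):
    X=(np.asarray(X)-c["P"][:3,3])@c["P"][:3,:3]*[1,-1,-1]
    return cv2.projectPoints(X,np.zeros(3),np.zeros(3),c["camera_matrix"],c["distortion"])[0][:,0]
def ray(c,uv,z):
    p=cv2.undistortPoints(np.array([[uv]],float),c["camera_matrix"],c["distortion"])[0,0]
    d=c["P"][:3,:3]@[p[0],-p[1],-1];o=c["P"][:3,3];return o+d*(z-o[2])/d[2]
def world(q,P):
    P=np.asarray(P,float);k,s=np.cos(q[2]),np.sin(q[2])
    return np.c_[q[0]+k*P[:,0]-s*P[:,1],q[1]+s*P[:,0]+k*P[:,1],P[:,2]]
E
python3 - <<'E'
from h import *
s,c=look("wrist")
uv=np.array([(285,28),(25,160),(183,460),(420,348),(162,197),(253,250),(289,328)])/3+[165,30]-.33
a,b=.053,.063
M=[(a,b,.045),(-a,b,.045),(-a,-b,.045),(a,-b,.045),(-.012,.03,.0655),(.012,0,.0655),(.012,-.03,.0655)]
f=lambda q:(proj(c,world(q,M))-uv).ravel()
r=least_squares(f,[.5,.1,.4],loss="soft_l1");q=r.x
print("pose",q,np.degrees(q[2]),f(q).reshape(-1,2).round(1).tolist())
print(world(q,M[4:]).round(4))
_,d=look("scene");print((proj(d,world(q,M))-[210,155]).round(1)*4.25)
E
```

```text
pose [0.53388771 0.05415354 0.43371785] 24.850202093686562 [[0.6, -1.0], [-1.6, 0.4], [-2.1, 0.6], [1.1, 1.1], [-2.2, 0.3], [1.0, -0.4], [0.9, -0.4]]
[[0.5104 0.0763 0.0655]
 [0.5448 0.0592 0.0655]
 [0.5574 0.032  0.0655]]
[[ 62.475 214.2  ]
 [296.225 215.05 ]
 [280.075  53.125]
 [ 71.4    51.85 ]
 [205.275 134.3  ]
 [153.     94.775]
 [153.     57.8  ]]
```

The scene camera agrees: it gives thumb 1 at (655,134) predicted against (651,135) seen. Next I align the jaw axis with the slide direction (yaw +25°), centre over switch 1 at a safe height and look again.

```bash
python3 -m inch '[{"x":-38,"z":-20},{"x":-38,"z":-20},{"roll":-8.3,"claw":36},{"roll":-8.3,"claw":36},{"roll":-8.3,"claw":36},{"y":40,"claw":36},{"y":40,"claw":36},{"y":30,"claw":36},{"claw":36},{"claw":36}]'
python3 - <<'E'
from h import *
s,c=look("wrist");cv2.imwrite("pics/wrist1.png",c["color"])
q=np.array([.5339,.0542,.4337])
print(s["tool_pos"],s["eef_rot"],s["opening"],s["t"])
M=[(.053,.063,.045),(-.053,.063,.045),(-.053,-.063,.045),(.053,-.063,.045),(-.012,.03,.0655),(.012,0,.0655),(.012,-.03,.0655)]
print(proj(c,world(q,M)).round())
E
```

```text
[5.49848107e-01 3.02939617e-05 2.52380708e-01] [-1.57162954e+00  1.80421269e-04 -1.57076653e+00] 0.08816604530262555 0.2
[[260.  38.]
 [171.  83.]
 [223. 184.]
 [306. 147.]
 [216.  96.]
 [250. 112.]
 [262. 138.]]schema error: expected keys x, y, z, roll, claw
```

View pics/wrist1.png

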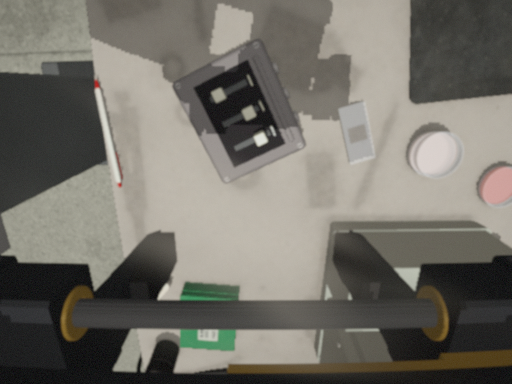

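The call was refused because every row needs all five keys, and the picture is unchanged. Resending the move with full rows.

```bash
python3 -m inch '[{"x":-38,"y":0,"z":-20,"roll":0,"claw":36},{"x":-38,"y":0,"z":-20,"roll":0,"claw":36},{"x":0,"y":0,"z":0,"roll":-8.3,"claw":36},{"x":0,"y":0,"z":0,"roll":-8.3,"claw":36},{"x":0,"y":0,"z":0,"roll":-8.3,"claw":36},{"x":0,"y":40,"z":0,"roll":0,"claw":36},{"x":0,"y":40,"z":0,"roll":0,"claw":36},{"x":0,"y":30,"z":0,"roll":0,"claw":36},{"x":0,"y":0,"z":0,"roll":0,"claw":36},{"x":0,"y":0,"z":0,"roll":0,"claw":36}]'
python3 - <<'E'
from h import *
s,c=look("wrist");cv2.imwrite("pics/wrist2.png",c["color"])
q=np.array([.5339,.0542,.4337])
print(s["tool_pos"],s["eef_rot"],s["opening"],s["t"])
M=[(.053,.063,.045),(-.053,.063,.045),(-.053,-.063,.045),(.053,-.063,.045),(-.012,.03,.0655),(.012,0,.0655),(.012,-.03,.0655)]
print(proj(c,world(q,M)).round())
E
```

```text
t: 1.25
tool_pos: [0.5089, 0.0791, 0.1404]
eef_rot: [-1.568, -0.001, -1.121]
force: [0.2, 0.1, 0.8]
opening: 0.0318
[0.50888002 0.07909822 0.14040224] [-1.56838617e+00 -1.04530086e-03 -1.12115204e+00] 0.03180962628724165 1.25
[[338. 161.]
 [203. 159.]
 [209. 293.]
 [323. 294.]
 [255. 209.]
 [285. 245.]
 [283. 277.]]
```

View pics/wrist2.png

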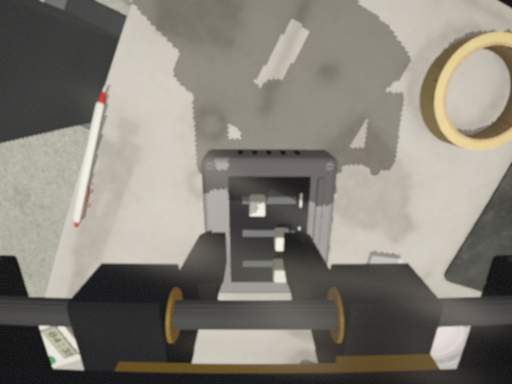

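The thumb 1 top is at (257,210), where (255,209) was predicted. Thumbs 2 and 3 are at about (280,243) and (279,275), 3–5 px (about 3 mm) short of full on. Switch 3 may therefore not be quite at its stop, so I'll push it too. Next is the descent over switch 1, in two stages.

```bash
python3 -m inch '[{"x":3,"y":20,"z":1,"roll":0.9,"claw":36},{"x":0,"y":25,"z":0,"roll":0,"claw":36},{"x":0,"y":18,"z":0,"roll":0,"claw":36},{"x":0,"y":8,"z":0,"roll":0,"claw":36},{"x":0,"y":0,"z":0,"roll":0,"claw":36}]'
cat > st.py <<'E'
from h import *
s=robot.sense();q=np.array([.5339,.0542,.4337]);d=s["tool_pos"][:2]-q[:2];k,n=np.cos(q[2]),np.sin(q[2])
print("ctl x,y mm",(np.array([k*d[0]+n*d[1],-n*d[0]+k*d[1]])*1e3).round(1),"tip z",s["tool_pos"][2]*1e3-14,
"yawerr",np.degrees(s["eef_rot"][2]+np.pi/2-q[2]).round(2),"F along",(k*s["force"][0]+n*s["force"][1]).round(1))
E
python3 st.py
```

```text
t: 1.8
tool_pos: [0.5167, 0.0764, 0.0759]
eef_rot: [-1.554, -0.009, -1.137]
force: [-0.4, 0.6, 0.4]
opening: 0.0316
ctl x,y mm [-6.3 27.4] tip z 61.909035209559434 yawerr -0.02 F along -0.2
```

```bash
python3 -m inch '[{"x":-2.5,"y":0,"z":-5,"roll":0,"claw":36},{"x":0,"y":4,"z":0,"roll":0,"claw":36},{"x":0,"y":4,"z":0,"roll":0,"claw":36},{"x":0,"y":0,"z":0,"roll":0,"claw":36}]'; python3 st.py
```

```text
t: 2.2
tool_pos: [0.5124, 0.0766, 0.0708]
eef_rot: [-1.548, -0.012, -1.137]
force: [0.0, 0.0, -0.5]
opening: 0.0314
ctl x,y mm [-10.1  29.4] tip z 56.794595696605796 yawerr -0.01 F along 0.0
```

```bash
python3 -m inch '[{"x":0,"y":2,"z":6,"roll":0,"claw":36},{"x":0,"y":0,"z":7,"roll":0,"claw":36},{"x":0,"y":0,"z":7,"roll":0,"claw":36},{"x":0,"y":0,"z":5,"roll":0,"claw":36},{"x":0,"y":0,"z":0,"roll":0,"claw":36}]'; python3 st.py
```

```text
t: 2.7
tool_pos: [0.5369, 0.0881, 0.0691]
eef_rot: [-1.55, -0.012, -1.137]
force: [0.5, -0.2, 0.6]
opening: 0.0319
ctl x,y mm [17.  29.5] tip z 55.08766190292957 yawerr 0.01 F along 0.4
```

```bash
python3 -m inch '[{"x":0,"y":0,"z":3,"roll":0,"claw":36},{"x":0,"y":0,"z":2,"roll":0,"claw":36}]'; python3 st.py;python3 -m inch '[{"x":0,"y":0,"z":2,"roll":0,"claw":36}]'; python3 st.py; python3 -m inch '[{"x":0,"y":0,"z":2,"roll":0,"claw":36}]'; python3 st.py
```

```text
t: 2.9
tool_pos: [0.5411, 0.0902, 0.069]
eef_rot: [-1.552, -0.011, -1.137]
force: [-8.4, -6.2, 3.3]
opening: 0.0318
ctl x,y mm [21.6 29.6] tip z 55.000545390996436 yawerr 0.03 F along -10.3
t: 3.0
tool_pos: [0.5412, 0.0903, 0.0689]
eef_rot: [-1.557, -0.011, -1.136]
force: [-13.2, -9.9, 8.6]
opening: 0.0319
ctl x,y mm [21.8 29.7] tip z 54.86095357354098 yawerr 0.08 F along -16.2
t: 3.1
tool_pos: [0.5412, 0.0903, 0.0688]
eef_rot: [-1.563, -0.011, -1.135]
force: [-9.7, -7.6, 7.4]
opening: 0.0322
ctl x,y mm [21.8 29.7] tip z 54.78327936413194 yawerr 0.12 F along -12.0
```

Switch 1 is at its stop: contact at x=21.8 mm against 21.7 expected, with 12–16 N. Next I back off, lift, and go to switch 2.

```bash
python3 -m inch '[{"x":0,"y":0,"z":-6,"roll":0,"claw":36},{"x":0,"y":0,"z":-3,"roll":0,"claw":36},{"x":0,"y":-10,"z":0,"roll":0,"claw":36},{"x":0,"y":-12,"z":0,"roll":0,"claw":36},{"x":15,"y":0,"z":0,"roll":0,"claw":36},{"x":14,"y":0,"z":0,"roll":0,"claw":36},{"x":0,"y":0,"z":0,"roll":0,"claw":36}]'; python3 st.py
```

```text
t: 3.8
tool_pos: [0.5475, 0.0578, 0.0947]
eef_rot: [-1.558, -0.013, -1.135]
force: [0.7, 0.2, 0.2]
opening: 0.0314
ctl x,y mm [13.9 -2.4] tip z 80.69549130764447 yawerr 0.11 F along 0.7
```

```bash
python3 -m inch '[{"x":-2,"y":6,"z":-4,"roll":0,"claw":36},{"x":0,"y":6,"z":0,"roll":0,"claw":36},{"x":0,"y":0,"z":0,"roll":0,"claw":36}]'; python3 st.py
```

```text
t: 4.1
tool_pos: [0.5425, 0.0572, 0.0807]
eef_rot: [-1.559, -0.012, -1.137]
force: [-0.6, -0.5, 0.3]
opening: 0.0317
ctl x,y mm [ 9.1 -0.9] tip z 66.70618777831649 yawerr 0.02 F along -0.7
```

```bash
python3 -m inch '[{"x":-1,"y":4,"z":1,"roll":0,"claw":36},{"x":0,"y":4,"z":0,"roll":0,"claw":36},{"x":0,"y":3,"z":0,"roll":0,"claw":36},{"x":0,"y":0,"z":0,"roll":0,"claw":36}]'; python3 st.py; python3 -m inch '[{"x":0,"y":0,"z":-6,"roll":0,"claw":36},{"x":0,"y":0,"z":-7,"roll":0,"claw":36},{"x":0,"y":0,"z":-7,"roll":0,"claw":36},{"x":0,"y":0,"z":-5,"roll":0,"claw":36},{"x":0,"y":0,"z":0,"roll":0,"claw":36}]'; python3 st.py
```

```text
t: 4.5
tool_pos: [0.5427, 0.0593, 0.068]
eef_rot: [-1.56, -0.011, -1.136]
force: [0.9, -0.7, 0.6]
opening: 0.0315
ctl x,y mm [10.2  1. ] tip z 53.97605474155155 yawerr 0.08 F along 0.5
t: 5.0
tool_pos: [0.5184, 0.0479, 0.0681]
eef_rot: [-1.559, -0.012, -1.136]
force: [-0.2, -0.2, 0.8]
opening: 0.0315
ctl x,y mm [-16.7   0.8] tip z 54.1041330937021 yawerr 0.08 F along -0.3
```

```bash
python3 -m inch '[{"x":0,"y":0,"z":-3,"roll":0,"claw":36},{"x":0,"y":0,"z":-2,"roll":0,"claw":36}]'; python3 st.py;python3 -m inch '[{"x":0,"y":0,"z":-2,"roll":0,"claw":36}]'; python3 st.py; python3 -m inch '[{"x":0,"y":0,"z":-2,"roll":0,"claw":36}]'; python3 st.py
```

```text
t: 5.2
tool_pos: [0.5139, 0.0456, 0.0683]
eef_rot: [-1.558, -0.012, -1.136]
force: [1.0, 0.6, -1.3]
opening: 0.0317
ctl x,y mm [-21.8   0.6] tip z 54.26789833509892 yawerr 0.06 F along 1.2
t: 5.3
tool_pos: [0.5134, 0.0453, 0.0684]
eef_rot: [-1.553, -0.013, -1.137]
force: [14.2, 10.8, -10.3]
opening: 0.0318
ctl x,y mm [-22.3   0.5] tip z 54.372981379325736 yawerr 0.03 F along 17.4
t: 5.4
tool_pos: [0.5134, 0.0453, 0.0683]
eef_rot: [-1.548, -0.013, -1.137]
force: [13.0, 10.5, -11.5]
opening: 0.0317
ctl x,y mm [-22.4   0.5] tip z 54.3415795007447 yawerr -0.01 F along 16.2
```

Switch 2 is at its off stop: contact at −22.4 mm against −22 expected. Next is switch 3. I back off, lift, and approach with the jaws around x≈+10.

```bash
python3 -m inch '[{"x":0,"y":0,"z":6,"roll":0,"claw":36},{"x":0,"y":0,"z":4,"roll":0,"claw":36},{"x":0,"y":-10,"z":0,"roll":0,"claw":36},{"x":0,"y":-12,"z":0,"roll":0,"claw":36},{"x":15,"y":0,"z":11,"roll":0,"claw":36},{"x":14,"y":0,"z":11,"roll":0,"claw":36},{"x":0,"y":0,"z":0,"roll":0,"claw":36},{"x":0,"y":0,"z":0,"roll":0,"claw":36}]'; python3 st.py
python3 - <<'E'
from h import *
s,c=look("scene");i=cv2.resize(c["color"][140:240,190:310],None,fx=5,fy=5,interpolation=cv2.INTER_CUBIC);cv2.imwrite("pics/scene3.png",i)
E
```

```text
t: 6.2
tool_pos: [0.5535, 0.0324, 0.0953]
eef_rot: [-1.551, -0.013, -1.136]
force: [0.2, -0.2, -0.7]
opening: 0.032
ctl x,y mm [  8.7 -28. ] tip z 81.26698553412851 yawerr 0.07 F along 0.1
```

View pics/scene3.png

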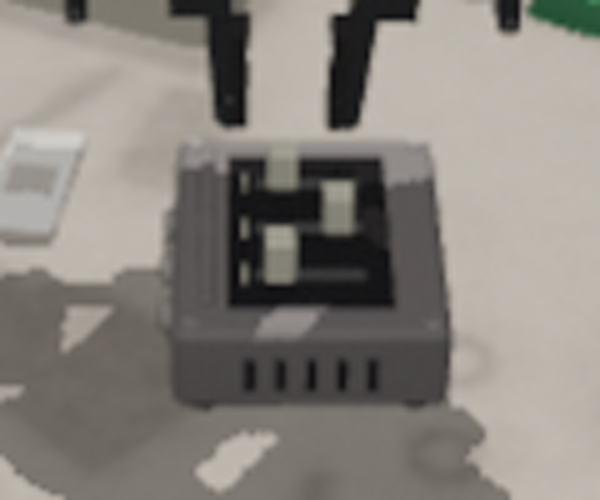

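The picture shows switch 1 on at (280,255), switch 2 off at (337,207) and switch 3 on at (283,165), with thumb 3 in line with thumb 1. A light seating push on switch 3 makes sure it is at its stop.

```bash
python3 -m inch '[{"x":2,"y":8,"z":1,"roll":0,"claw":36},{"x":0,"y":7,"z":0,"roll":0,"claw":36},{"x":0,"y":0,"z":0,"roll":0,"claw":36}]'; python3 st.py; python3 -m inch '[{"x":0,"y":6,"z":0,"roll":0,"claw":36},{"x":0,"y":6,"z":0,"roll":0,"claw":36},{"x":0,"y":0,"z":0,"roll":0,"claw":36}]'; python3 st.py
```

```text
t: 6.55
tool_pos: [0.5541, 0.0317, 0.0791]
eef_rot: [-1.552, -0.012, -1.135]
force: [0.5, 0.5, 0.5]
opening: 0.0316
ctl x,y mm [  8.9 -28.9] tip z 65.05480806571069 yawerr 0.12 F along 0.6
t: 6.85
tool_pos: [0.5538, 0.032, 0.0655]
eef_rot: [-1.553, -0.011, -1.135]
force: [0.3, -0.5, 1.5]
opening: 0.0317
ctl x,y mm [  8.7 -28.5] tip z 51.49419812903781 yawerr 0.14 F along 0.1
```

```bash
python3 -m inch '[{"x":0,"y":-3,"z":5,"roll":0,"claw":36},{"x":0,"y":0,"z":4,"roll":0,"claw":36},{"x":0,"y":0,"z":0,"roll":0,"claw":36}]'; python3 st.py; python3 -m inch '[{"x":0,"y":0,"z":2,"roll":0,"claw":36},{"x":0,"y":0,"z":2,"roll":0,"claw":36}]'; python3 st.py;python3 -m inch '[{"x":0,"y":0,"z":2,"roll":0,"claw":36}]'; python3 st.py
```

```text
t: 7.15
tool_pos: [0.5628, 0.0361, 0.069]
eef_rot: [-1.553, -0.012, -1.135]
force: [-1.0, -0.6, -0.1]
opening: 0.0318
ctl x,y mm [ 18.7 -28.6] tip z 55.042902696249 yawerr 0.13 F along -1.2
t: 7.35
tool_pos: [0.5661, 0.0378, 0.0692]
eef_rot: [-1.555, -0.011, -1.134]
force: [-9.0, -6.7, 2.3]
opening: 0.0319
ctl x,y mm [ 22.4 -28.4] tip z 55.18024080626424 yawerr 0.15 F along -11.0
t: 7.45
tool_pos: [0.5663, 0.0379, 0.069]
eef_rot: [-1.56, -0.011, -1.134]
force: [-13.3, -9.5, 7.6]
opening: 0.032
ctl x,y mm [ 22.5 -28.4] tip z 55.005680950443505 yawerr 0.2 F along -16.1
```

Switch 3 is against its stop. I'll release, retreat upwards and check.

```bash
python3 -m inch '[{"x":0,"y":0,"z":-6,"roll":0,"claw":36},{"x":0,"y":0,"z":-4,"roll":0,"claw":36},{"x":0,"y":-10,"z":0,"roll":0,"claw":36},{"x":0,"y":-25,"z":0,"roll":0,"claw":36},{"x":0,"y":-40,"z":0,"roll":0,"claw":36},{"x":0,"y":-40,"z":0,"roll":0,"claw":36},{"x":0,"y":0,"z":0,"roll":0,"claw":36},{"x":0,"y":0,"z":0,"roll":0,"claw":36}]'
python3 - <<'E'
from h import *
s,c=look("scene");i=cv2.resize(c["color"][140:240,190:310],None,fx=4,fy=4,interpolation=cv2.INTER_CUBIC);cv2.imwrite("pics/scene4.png",i)
q=np.array([.5339,.0542,.4337])
print(((proj(c,world(q,[(.012,.03,.0655),(-.012,0,.0655),(.012,-.03,.0655)]))-[190,140])*4).round())
E
```

```text
t: 8.25
tool_pos: [0.5556, 0.0344, 0.1917]
eef_rot: [-1.556, -0.012, -1.134]
force: [-0.3, -0.3, -0.0]
opening: 0.0312
[[224. 186.]
 [272. 149.]
 [224. 114.]]
```

View pics/scene4.png

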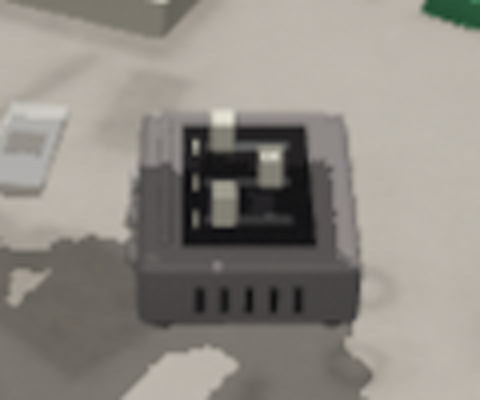

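The thumb tops are at (224,186), (271,150) and (222,115). Predicted positions for on, off, on are (224,186), (272,149) and (224,114). The arm is clear, so I'm handing in.

```bash
python3 -c "
from rig import robot
print(robot.finish_job())"
```

```text
the job is handed in; nothing more can be done
None
```

The switches are set to on, off, on, and the job was handed in at about 8.3 s with the arm clear of the box.

- **What I did:** I turned the jaws in line with the slides and pushed switch 1 on and then switch 2 off. Switch 3 looked about 3 mm short of full on in the wrist view, so I gave it a light push to seat it. I pushed each switch until the force rose to about 16–17 N at its end stop.
- **Last checks:** The stops were met within about 1 mm of where I expected them. The final scene picture shows all three thumbs within about 2 px (in the 4x enlargement) of their predicted on, off, on positions.
- **Disagreements:** In the early wrist pictures the thumbs were 2–5 px off the model, which later contact put down to image measurement error. The first move call was refused because its rows lacked some keys; nothing moved, and I resent it in full.

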